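Press the big wooden elephant home on the display turntable

TASK

Two wooden elephants stand slightly proud of the turntable on their half-inserted dowels: with the fingertips, press gently down on the back of the bigger one until its base plate sits fully home on the turntable, then withdraw. Do not pull it up or turn the turntable, and leave the smaller elephant (it comes off again later), the vase, the paperweight and the acrylic box untouched.

Things in the scene. Friction and masses are not known exactly. Their poses are not given: they have to be found in the camera images.
- elephant: The bigger wooden elephant, 130 mm from trunk to tail, 46 mm wide, 80 mm from feet to back, on a pale wooden base plate 112 x 58 x 10 mm. Origin: top of its back at mid-length (the spot to press; flat for about 44 x 16 mm, the head is 4 mm lower); x points to its head, z up. Before pressing, the origin is 126 to 128 mm above the work surface; fully home 120 mm. It stands near the edge of the turntable, 85 mm from its axis, looking along the edge.
- big_peg (a joint): How far the bigger elephant's dowel is pushed into its seat, m: 0 to 0.002 at the start (base plate 6 to 8 mm above the turntable), 0.008 when fully home against a hard stop; negative when pulled up. It slides straight down against a steady friction of about 5 N (a little more when pushed fast) and stays where it is left.
- calf: The smaller wooden elephant of the same shape, 78 mm long, 28 mm wide, 48 mm from feet to back, base plate 67 x 35 x 8 mm. Origin: top of its back, 94 mm above the work surface; x to its head. Opposite the bigger one on the turntable, 85 mm from the axis. Must be left as it is.
- small_peg (a joint): The same for the smaller elephant: 0 at the start and to stay so (base plate 8 mm above the turntable).
- turntable: The fixed black foot of the plastic turntable. Origin: on the turning axis, at the work surface. It carries the grey turning plate, 300 mm across, whose top is 30 mm above the work surface. At plate angle 0 the foot's x axis points towards the bigger elephant.
- plate (a joint): Turn of the turntable's plate, rad, anticlockwise from above, 0 at the start. It turns fairly stiffly (0.2 N m).
- vase: Loose red ceramic vase, 140 mm tall, 72 mm across the belly, narrow neck; stands on the turntable about 90 mm from its axis, between the two elephants on one side. Origin: centre of its underside.
- paperweight: Loose glass paperweight, a dome 68 mm across and 48 mm tall, on the turntable opposite the vase. Origin: centre of its underside.
- acrylic_box: Loose clear acrylic open box, 110 x 110 x 75 mm, with a keyring lying in it, on the work surface to the right (-y) of the turntable. Origin: centre of its underside.
Mind the look-alikes: they are no part of the job. Several things have the shape of the acrylic_box; the one meant has the colours described above.

How it is judged:
On the way, in this order (a step that is already met when the one before it is completed fails the run):
1. the fingers touch the bigger elephant (contact force between the fingers and elephant above 0.5 N).
2. the bigger elephant is pressed home (within 1.5 mm) (value of joint big_peg above 0.0065 m), for 0.1 s.
At the end, for the whole second after the job is handed in: The bigger elephant's base plate is within 1.5 mm of fully home; the smaller one is within 2 mm of its starting height; the turntable is within 5 degrees of its start; the vase, paperweight and acrylic box are within 10 mm of their starts and upright within 0.15 rad (value of joint big_peg above 0.0065 m and value of joint small_peg between -0.002 and 0.002 m and value of joint plate between -0.087 and 0.087 rad and distance of each of vase, paperweight, acrylic_box from where it was at the start of the episode below 0.01 m and angle between each of vase, paperweight, acrylic_box's own z axis and vertical below 0.15 rad); the robot touches nothing.
It fails at once if the big elephant is pulled up out of its seat (value of joint big_peg below -0.002 m).
It fails at once if the big elephant is pressed harder than 40 N (contact force between anything else and elephant above 40 N).
It fails at once if the small elephant is touched with more than 1 N, or pressed down or pulled up by more than 2 mm (contact force between any of the fingers, the arm and calf above 1 N or value of joint small_peg above 0.002 m or value of joint small_peg below -0.002 m).
It fails at once if the turntable is turned by more than 5 degrees (value of joint plate above 0.087 rad or value of joint plate below -0.087 rad).
It fails at once if the vase, paperweight or acrylic box is touched with more than 1 N, shifted by more than 10 mm or tipped by more than 0.15 rad (contact force between any of the fingers, the arm and vase above 1 N or distance of any of vase, paperweight, acrylic_box from where it was at the start of the episode above 0.01 m or angle between any of vase, paperweight, acrylic_box's own z axis and vertical above 0.15 rad or contact force between any of the fingers, the arm and paperweight above 1 N or contact force between any of the fingers, the arm and acrylic_box above 1 N).
It also fails if it takes over 32 s, if anything falls off the work surface, if the arm or the gripper's body presses on something with over 40 N, if the wrist force passes 120 N, or if a joint passes its speed limit or range.

ROBOT

A 7-joint arm with a two-finger parallel gripper is mounted at the origin on the work surface. World frame = base frame: x ahead of the robot, y to its left, z up, the work surface at z = 0. Lengths are in m, angles in rad, forces in N, time in s.
With the tool pointing down it reaches from about 0.4 to 0.875 m from the base axis. Payload 6.5 kg.
Tool frame: the origin (TCP) lies at the very end of the fingers, on their centre line; the grasp point (between the pads) lies 19 mm behind it; z points along the fingers, y is the line along which they close (so a half turn about z gives the same grasp; the last joint's range is limited). The gripper opens to 88 mm and grips with 3 to 60 N. Pads are 18 mm wide; open, the fingers measure 123 mm over their backs; the gripper's body (75 mm by 187 mm) begins 45 mm behind the grasp point.
Start: joints at [-1.302, 0.536, -0.004, 1.538, 0.003, 1.067, -0.071], TCP at [0.214, 0.614, 0.239] pointing down, gripper open.
Joint ranges: [-2.7, 2.7], [-0.37, 2.16], [-1.27, 1.26], [0.24, 2.4], [-1.31, 4.45], [0.19, 1.91], [-2.76, 2.76]. Speed limits (rad/s): [2.39, 2.39, 3.14, 3.14, 3.14, 3.14, 3.14].

INTERFACE

Orientations are given as a unit quaternion [x, y, z, w].
In Python, from cell import bot, read_camera, camera_params, job_done, nets gives the robot as it stands.
- The arm moves only by the shell command python3 -m inch 'ROWS' [OPENING] [FORCE]. ROWS is a JSON object of lists of equal length, an entry for each row: "delta_pos": the shift along the world's x, y, z in cm, a list of three; "twist": the turn about the world's z in rad. A call has 1 to 10 rows; each row is the pose to reach, as a shift and turn from the pose commanded when the call began; what a row does not reach only later rows make up. A row lasts 1/12 s, in which the tool goes at most 41.7 mm and 7.16 degrees, less where a joint would pass 70% of its speed; a pose out of reach is approached as far as the arm can. A call with a gripper value outside its range is refused whole. OPENING is the closure, from 0 (fully open) to 1 (shut), set as the call begins (- or left out, the last holds). The fingers move at their own pace and stop on an object; FORCE is the grip in N (left out, the last holds). Time passes only in rows, so rows that repeat a pose let the fingers close. It gives the time, the measured TCP pose, the force, the opening and the grip force at its end, in the units of the state.
- bot.get_state(): the state, without advancing time (a new reading comes with each control period).
- read_camera(name): name is "scene" or "top" or "wrist"; returns the picture (420x560x3 uint8, red, green, blue); there is no depth.
- camera_params(name): a dict with "fx", "fy", "cx", "cy" (pixels), "R" (3x3) and "t" (3): a world point X has camera coordinates R X + t. Camera axes: x right, y down, z forward; pixel columns grow to the right and rows downward; lengths in m; the calibration is good to about 2 mm. A picture is of the moment at which its call begins: read the wrist's pose just before it. camera_params takes no time and is no camera call; for the wrist camera it gives the pose at the moment of the call.
- job_done(): hands the job in; it is judged then, once.
Trained networks look in the newest picture that a camera, given by its name, has taken for a name from the list of things; names that differ only in an ending like _2 or _b are one class to them, and where a whole thing is asked for, a point or a joint stands for the part that bears it (a point fixed in the world has none). Each returns a list of dicts, best first, with "confidence" (0 to 1); they miss things now and then, are a little off and sometimes report something else, mostly with a low value. They report only what shows in the picture. A call takes as long as a camera call. They do not tell look-alikes from the thing itself.
- nets.spot_in(camera, thing): "extent" ([left, top, right, bottom] in pixels, round what is visible of it).
- nets.outline_of(camera, thing): "region" (420x560 bool, what is visible of it) and "extent" ([left, top, right, bottom] in pixels, round what is visible of it).
The state is a dict: "time": time; "joint_pos": joint angles; "joint_vel": joint speeds; "tau": joint torques, N m; "eef_pos": TCP position; "eef_rot": TCP orientation; "contact_force": force on the tool from outside, world axes, zero at the start; "wrist_torque": the same for the moment, N m; "grip_width": opening from 0.0 (shut) to 1.0 (fully open); "gripper_force": force on a finger pad.
Only numpy, scipy, OpenCV 4.12 (cv2) and the standard library are available. Lean on these libraries where they do the work, as an engineer would, in place of code of your own. Each camera call takes 0.05 s, during which the arm holds its last target. There are 200 camera calls.

## Working session

There is one attempt and no reset: what is moved stays moved. The work goes in short steps, Python scripts to look and compute and a shell command to move; the robot and the scene stay as the last step left them, time stands still between calls to the robot, and variables do not carry over. Pictures are saved under pics/ and viewed, at most 10 in all, crops included, and the job is handed in when it is done.

```bash
mkdir -p pics; cat > h.py <<'E'
import numpy as np, cv2
from cell import *
def ray(cam,u,v,z):
    p=camera_params(cam);R=np.array(p["R"]);t=np.array(p["t"]);c=-R.T@t
    d=R.T@np.array([(u-p["cx"])/p["fx"],(v-p["cy"])/p["fy"],1]);return c+d*(z-c[2])/d[2]
E
python3 - <<'E'
from h import *
np.set_printoptions(precision=4,suppress=True)
ims=[]
for c in("top","scene"):
    im=read_camera(c);cv2.imwrite(f"pics/{c}0.png",im[...,::-1])
    for n in("elephant","calf","vase","paperweight","acrylic_box","turntable"):
        for r in nets.outline_of(c,n)[:2]:
            m=r["region"];v,u=np.nonzero(m)
            print(c,n,round(r["confidence"],2),r["extent"],u.mean().round(),v.mean().round(),ray(c,u.mean(),v.mean(),{"elephant":.09,"calf":.07,"vase":.1,"paperweight":.05}.get(n,.03)))
s=bot.get_state();print(s["time"],s["eef_pos"],s["eef_rot"],s["contact_force"])
E
```

```text
top elephant 0.82 [146.9, 181.2, 174.4, 231.8] 162.0 203.0 [0.5713 0.1143 0.09  ]
top elephant 0.61 [265.0, 184.7, 308.0, 231.2] 286.0 207.0 [ 0.5538 -0.1996  0.09  ]
top calf 0.6 [222.6, 178.2, 238.7, 203.6] 230.0 190.0 [ 0.6079 -0.0564  0.07  ]
top vase 0.82 [185.7, 214.5, 218.3, 247.1] 200.0 229.0 [0.5009 0.0147 0.1   ]
top paperweight 0.7 [186.3, 150.2, 208.3, 177.6] 197.0 165.0 [0.684  0.0343 0.05  ]
top acrylic_box 0.87 [255.1, 263.8, 315.3, 325.1] 283.0 293.0 [ 0.3409 -0.1895  0.03  ]
top acrylic_box 0.73 [265.1, 182.9, 306.8, 228.6] 285.0 207.0 [ 0.5676 -0.2001  0.03  ]
top turntable 0.79 [142.2, 144.6, 258.7, 258.7] 201.0 201.0 [0.5886 0.0258 0.03  ]
scene elephant 0.97 [386.3, 225.4, 420.7, 273.0] 401.0 246.0 [0.5801 0.1129 0.09  ]
scene calf 0.79 [316.5, 237.5, 339.7, 271.3] 327.0 249.0 [ 0.6038 -0.0578  0.07  ]
scene vase 0.71 [349.8, 191.6, 377.4, 247.1] 363.0 220.0 [0.5077 0.0149 0.1   ]
scene paperweight 0.63 [347.8, 268.7, 379.7, 297.9] 362.0 284.0 [0.6868 0.0359 0.05  ]
scene acrylic_box 0.91 [244.1, 216.8, 298.4, 270.4] 273.0 243.0 [ 0.5559 -0.2035  0.03  ]
scene acrylic_box 0.91 [269.4, 172.7, 323.7, 224.1] 296.0 197.0 [ 0.3277 -0.1922  0.03  ]
scene turntable 0.74 [300.1, 220.6, 426.6, 314.5] 365.0 269.0 [0.6093 0.0356 0.03  ]
scene turntable 0.43 [346.4, 271.4, 379.2, 299.6] 363.0 284.0 [0.6642 0.0358 0.03  ]
0.7 [0.2136 0.6139 0.2388] [0.1666 0.986  0.0001 0.    ] [-0.2713  0.0104  0.1501]
```

View pics/top0.png

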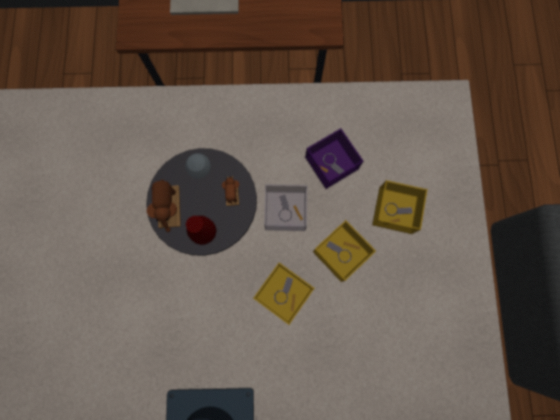

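View pics/scene0.png

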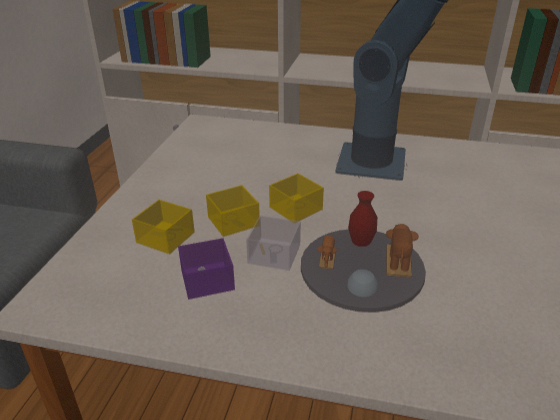

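The big elephant is at about (0.575, 0.112), 85 mm from the turntable centre (0.589, 0.026), which matches the sizes given. In the top image it is at (162, 203), the vase at (200, 229) and the clear box at (285, 207). I'll move above it with the fingers shut and their closing line along its back.

```bash
python3 -m inch '{"delta_pos":[[2.4,-3.3,1],[4.8,-6.6,2],[7.2,-9.9,3],[9.6,-13.2,3],[12,-16.5,3],[14.4,-19.8,3],[16.8,-23.1,3],[19.2,-26.4,3],[21.6,-29.7,3],[24,-33,3]],"twist":[-0.12,-0.24,-0.36,-0.48,-0.6,-0.72,-0.84,-0.96,-1.08,-1.08]}' 1 20
python3 -m inch '{"delta_pos":[[2.2,-3.2,0],[4.4,-6.4,0],[6.6,-9.6,0],[8.8,-12.8,0],[11,-16,0],[12.2,-17.2,0],[12.2,-17.2,0],[12.2,-17.2,0]],"twist":[0,0,0,0,0,0,0,0]}'
python3 - <<'E'
from h import *
np.set_printoptions(precision=4,suppress=True)
im=read_camera("wrist");cv2.imwrite("pics/w1.png",im[...,::-1])
for n in("elephant","vase"):
  for r in nets.outline_of("wrist",n)[:2]:
    v,u=np.nonzero(r["region"]);print(n,r["confidence"],r["extent"],ray("wrist",u.mean(),v.mean(),.11))
s=bot.get_state();print(s["time"],s["eef_pos"],s["eef_rot"],s["contact_force"],s["grip_width"])
p=camera_params("wrist");R=np.array(p["R"]);print(p,-R.T@np.array(p["t"]))
E
```

```text
time: 1.53
eef_pos: [0.4544, 0.2823, 0.2691]
eef_rot: [0.652, 0.758, 0.0, 0.0]
contact_force: [-0.1, 0.5, -0.7]
grip_width: 0.266
gripper_force: 0.0
time: 2.2
eef_pos: [0.5758, 0.1112, 0.2686]
eef_rot: [0.651, 0.759, -0.0, -0.0]
contact_force: [0.2, 0.4, -0.2]
grip_width: 0.006
gripper_force: 0.0
elephant 0.92 [214.8, 142.4, 335.4, 223.2] [0.5678 0.1171 0.11  ]
2.35 [0.5747 0.1138 0.2686] [ 0.6489  0.7609  0.0001 -0.0006] [-0.0102 -0.4107 -0.5518] 0.003270807987814544
{'fx': 328.1552414077635, 'fy': 328.1552414077635, 'cx': 278.29184302308096, 'cy': 208.93651935945155, 'R': array([[ 0.9875,  0.1574, -0.0007],
       [ 0.1509, -0.9457,  0.2878],
       [ 0.0446, -0.2843, -0.9577]]), 't': array([-0.5844, -0.0274,  0.4244])} [0.5623 0.1867 0.414 ]
```

View pics/w1.png

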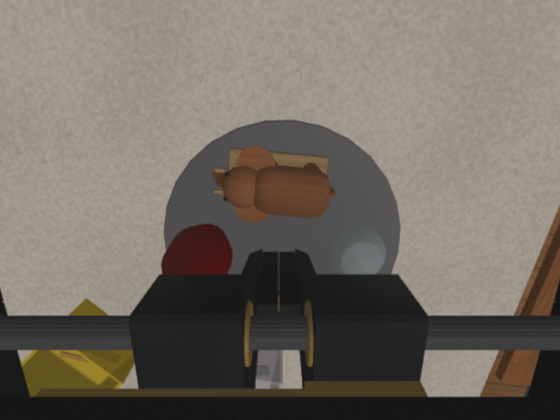

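The wrist view shows the elephant's head at the left (215–255, ~187), the back's barrel at 255–330 × 165–218, and the base plate's outer edge from (230,150) to (327,156). The vase is at (198,252) and the paperweight at (362,250).

```bash
python3 - <<'E'
from h import *
np.set_printoptions(precision=4,suppress=True)
a=ray("wrist",230,150,.047);b=ray("wrist",327,156,.047);L=np.linalg.norm(b-a);d=(b-a)/L
n=np.array([d[1],-d[0],0]);print("plate",a,b,L,"mid",(a+b)/2+n*.029,"yaw",np.arctan2(d[1],d[0]))
for n_,(u,v,z) in dict(trunk=(214,178,.1),tail=(335,190,.1),barL=(255,189,.127),barR=(329,193,.127),top=(292,166,.10),bot=(292,217,.11)).items(): print(n_,ray("wrist",u,v,z))
for u,v in((164,225),(400,225),(283,121)):print(ray("wrist",u,v,.03))
im=cv2.imread("pics/w1.png")[130:240,190:360]
cv2.imwrite("pics/w1c.png",cv2.resize(cv2.convertScaleAbs(im,alpha=1.8),None,fx=4.5,fy=4.5,interpolation=2))
print(camera_params("wrist")["t"],bot.get_state()["eef_pos"])
E
```

```text
plate [0.5158 0.1367 0.047 ] [0.6233 0.1471 0.047 ] 0.10795426723399036 mid [0.5723 0.113  0.047 ] yaw 0.09675098989906517
trunk [0.5103 0.1146 0.1   ]
tail [0.6289 0.1214 0.1   ]
barL [0.5521 0.1166 0.127 ]
barR [0.6184 0.1235 0.127 ]
top [0.5832 0.1381 0.1   ]
bot [0.5909 0.0905 0.11  ]
[0.4435 0.0298 0.03  ]
[0.7325 0.0759 0.03  ]
[0.5691 0.1761 0.03  ]
[-0.5844 -0.0274  0.4244] [0.5747 0.1138 0.2686]
```

View pics/w1c.png

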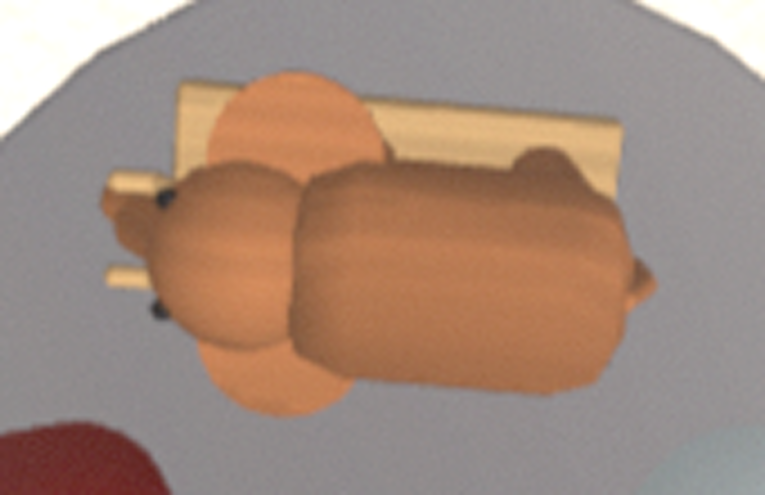

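```bash
python3 -m inch '{"delta_pos":[[0.3,0,-3],[0.3,0,-6],[0.3,0,-9],[0.3,0,-11.5],[0.3,0,-12.8],[0.3,0,-12.8]],"twist":[-0.06,-0.06,-0.06,-0.06,-0.06,-0.06]}'
python3 -m inch '{"delta_pos":[[0,0,-0.15],[0,0,-0.3],[0,0,-0.45],[0,0,-0.6],[0,0,-0.75],[0,0,-0.9],[0,0,-0.9]],"twist":[0,0,0,0,0,0,0]}'
```

```text
time: 2.85
eef_pos: [0.5761, 0.113, 0.1381]
eef_rot: [0.672, 0.741, -0.002, -0.002]
contact_force: [0.2, -0.7, 0.5]
grip_width: 0.001
gripper_force: 0.0
time: 3.43
eef_pos: [0.5785, 0.1119, 0.1317]
eef_rot: [0.672, 0.74, -0.0, -0.0]
contact_force: [0.2, 1.0, -0.6]
grip_width: 0.004
gripper_force: 0.0
```

```bash
python3 -m inch '{"delta_pos":[[0,0,-0.1],[0,0,-0.2],[0,0,-0.3],[0,0,-0.4],[0,0,-0.5],[0,0,-0.6],[0,0,-0.6]],"twist":[0,0,0,0,0,0,0]}'
python3 -m inch '{"delta_pos":[[0,0,-0.1],[0,0,-0.2],[0,0,-0.3],[0,0,-0.3]],"twist":[0,0,0,0]}'
```

```text
time: 4.02
eef_pos: [0.5786, 0.1119, 0.1258]
eef_rot: [0.672, 0.74, -0.0, -0.0]
contact_force: [-1.0, -0.8, 3.0]
grip_width: 0.005
gripper_force: 1.4
time: 4.35
eef_pos: [0.5786, 0.1119, 0.1229]
eef_rot: [0.672, 0.74, 0.0, -0.0]
contact_force: [-0.8, -0.1, 4.2]
grip_width: 0.005
gripper_force: 1.9
```

Contact is made at about 4 N, which matches the dowel friction. I'll continue down to the stop.

```bash
python3 -m inch '{"delta_pos":[[0,0,-0.08],[0,0,-0.16],[0,0,-0.22],[0,0,-0.22]],"twist":[0,0,0,0]}'
python3 -m inch '{"delta_pos":[[0,0,-0.04],[0,0,-0.08],[0,0,-0.08]],"twist":[0,0,0]}'
```

```text
time: 4.68
eef_pos: [0.5786, 0.1119, 0.1207]
eef_rot: [0.672, 0.74, 0.0, -0.0]
contact_force: [-1.8, -0.1, 4.6]
grip_width: 0.004
gripper_force: 2.1
time: 4.93
eef_pos: [0.579, 0.1119, 0.1204]
eef_rot: [0.672, 0.74, 0.0, 0.0]
contact_force: [-2.2, 0.4, 8.6]
grip_width: 0.007
gripper_force: 4.2
```

```bash
python3 -m inch '{"delta_pos":[[0,0,-0.04],[0,0,-0.08],[0,0,-0.08]],"twist":[0,0,0]}'
```

```text
time: 5.18
eef_pos: [0.5796, 0.1121, 0.1203]
eef_rot: [0.672, 0.74, 0.001, 0.0]
contact_force: [-2.9, 0.3, 12.0]
grip_width: 0.006
gripper_force: 6.4
```

Force rises to 12 N while the height stays at 0.120 m, so the plate is on its hard stop. I'll withdraw straight up and check.

```bash
python3 -m inch '{"delta_pos":[[0,0,0.3],[0,0,1.2],[0,0,3.5],[0,0,6.5],[0,0,9.5],[0,0,12.5],[0,0,15],[0,0,15],[0,0,15]],"twist":[0,0,0,0,0,0,0,0,0]}'
python3 - <<'E'
from h import *
im=read_camera("wrist")
cv2.imwrite("pics/w2.png",cv2.convertScaleAbs(im[...,::-1],alpha=1.5))
E
```

```text
time: 5.93
eef_pos: [0.5793, 0.112, 0.2704]
eef_rot: [0.672, 0.74, 0.001, 0.001]
contact_force: [-1.1, -0.5, -0.3]
grip_width: 0.01
gripper_force: 0.0
```

View pics/w2.png

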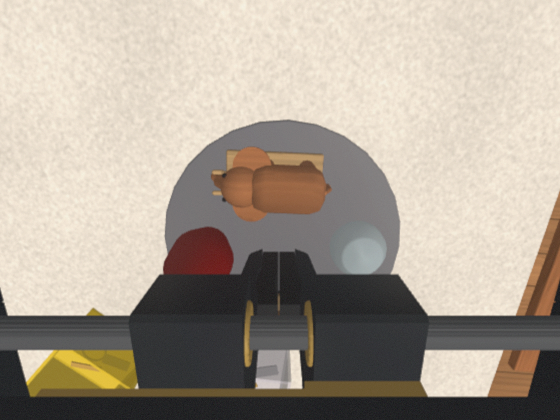

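The elephant, at (275,188), stands straight on the turntable. The vase (200,255) and paperweight (362,250) haven't moved, and the gripper is clear.

```bash
python3 -c "from cell import job_done;print(job_done())"
```

```text
the job is handed in; nothing more can be done
None
```

The bigger elephant was pressed down to its hard stop (12 N on the last reading, fingertips at 0.120 m), the gripper was withdrawn, and the job was handed in; no verdict came back.

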